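# Open the rack cover and stand the tipped camera module upright

### The arm

A 7-joint arm with a two-finger parallel gripper is mounted at the origin on a cart in front of the work surface, level with it; the furniture and walls round the work are solid. World frame = base frame: x ahead of the robot, y to its left, z up, the work surface at z = 0. Lengths are in mm, angles in degrees, forces in N, time in s.
With the tool pointing down it reaches from about 425 to 875 mm from the base axis. Payload 4.7 kg.
Tool frame: the origin (TCP) lies between the finger pads; the fingertips stand 22 mm ahead of it and the grasp point (between the pads) lies 3 mm ahead of it (manip.tip_extent is the z of the fingertips in the tool frame, in mm); z points along the fingers, y is the line along which they close (so a half turn about z gives the same grasp; the last joint's range is limited). The gripper opens to 85 mm and grips with 20 to 120 N. Pads are 22 mm wide; open, the fingers measure 114 mm over their backs; the gripper's body (76 mm by 85 mm) begins 54 mm behind the grasp point. The pads swing forward as they close: fully open they stand 13 mm farther back than shut.
Start: joints at [-71.557, 18.392, -4.016, 83.108, 1.295, 78.541, -3.26], TCP at [196.951, 619.462, 253.349] pointing down, gripper open.
Joint ranges: [-163.93, 163.93], [-17.29, 119.83], [-79.2, 71.16], [3.27, 140.29], [-89.18, 269.18], [5.43, 117.66], [-154.24, 154.24]. Speed limits (degrees/s): [147.25, 147.25, 180, 180, 180, 180, 180].

### API

Orientations are given as a 3x3 rotation matrix whose columns are the frame's x, y, z axes.
In Python, from cell import manip gives the robot as it stands.
- The arm moves only by the tool send_rows, never from a script. Its argument "plan" is a list that holds one entry, the list of rows, each a list of 4 numbers: the shift along the world's x, y, z in cm, then the turn about the world's z in rad. A call has 1 to 10 rows; each row is the pose to reach, as a shift and turn from the pose commanded when the call began; what a row does not reach only later rows make up. A row lasts 1/8 s, in which the tool goes at most 62.5 mm and 10.7 degrees, less where a joint would pass 70% of its speed; a pose out of reach is approached as far as the arm can. A call with a gripper value outside its range is refused whole. "jaw" is the finger opening in cm, from 0 to 8.54, set as the call begins (left out, the last holds). The fingers move at their own pace and stop on an object; the grip force is fixed at half the most. Time passes only in rows, so rows that repeat a pose let the fingers close. It gives the time, the measured TCP pose, the force, the opening and the grip force at its end, in the units of the state.
- manip.state(): the state, without advancing time (a new reading comes with each control period).
- manip.camera(name): name is "side" or "top"; returns (picture, depth): 400x640x3 uint8, red, green, blue; 400x640 float32, mm along the optical axis (not along the pixel's ray), 0 where there is no reading.
- manip.get_calibration(name): a dict with "fx", "fy", "cx", "cy" (pixels), "view" (4x4, takes a point from world to camera coordinates). Camera axes: x right, y up, looking along -z (the intrinsics and any distortion apply to the point x, -y, -z); pixel columns grow to the right and rows downward; lengths in mm; the calibration is good to about 2 mm. A picture is of the moment at which its call begins. get_calibration takes no time and is no camera call.
- manip.job_done(): hands the job in; it is judged then, once.
Trained networks look in the newest picture that a camera, given by its name, has taken for a name from the list of things; names that differ only in an ending like _2 or _b are one class to them, and where a whole thing is asked for, a point or a joint stands for the part that bears it (a point fixed in the world has none). Each returns a list of dicts, best first, with "score" (0 to 1); they miss things now and then, are a little off and sometimes report something else, mostly with a low value. They report only what shows in the picture. A call takes as long as a camera call.
- manip.recognise(query, camera): "bbox" ([centre column, centre row, width, height] in pixels, round what is visible of it).
- manip.landmark_of(query, camera): "location" ([column, row] in pixels: a listed point, or the origin of a listed thing).
The state is a dict: "clock": time; "joint_pos": joint angles; "dq": joint speeds; "effort": joint torques, N m; "eef_pos": TCP position; "eef_rot": TCP orientation; "force": force on the tool from outside, world axes, zero at the start; "torque": the same for the moment, N m; "opening": opening from 0.0 (shut) to 1.0 (fully open); "grip_force": force on a finger pad.
Only numpy, scipy, OpenCV 4.12 (cv2) and the standard library are available. Lean on these libraries where they do the work, as an engineer would, in place of code of your own. Each camera call takes 0.05 s, during which the arm holds its last target. There are 200 camera calls.

### The job

A camera module has tipped over in the small rack under the clear dust cover. Lift the cover by its front tab until its strut holds it fully open by itself, then stand the tipped module upright again, square and centred in its own middle slot between its two neighbours. Leave the cover open, leave the two neighbours standing as they are, and do not disturb the cup, the tape roll and the case on the bench.

Things in the scene. Friction and masses are not known exactly. Their poses are not given: they have to be found in the camera images.
- module_rack: Fixed aluminium rack, 195 (x) x 164 (y) mm, for camera modules. Origin: centre of its underside, on the bench; +x to its rear (hinge side). Base plate top at z = 10 mm; rear wall inner face x = 91, top z = 74. Sides open but for two cheeks, inner faces y = +-76, x = 34 to 94, top z = 74. A gas strut runs outside the +y cheek (y = 82 to 93) from the plate up to the cover.
- cover (a joint): Hinge angle in rad of the flat clear dust cover (190 x 160 x 4 mm, aluminium edges, level 78 mm above the bench when shut): 0 = shut, 2.1 = stop, fully open, leaning 30 degrees back past upright. Let go below about 0.7 rad it falls shut (under 1 N at the tab); above that its strut carries it slowly on to the stop and holds it.
- cover_tab (a point): Grip point on the cover's finger tab, a black block at the middle of its front edge, 24 mm wide (y), 10 mm thick, standing 51 mm out from the edge. The point is at mid thickness, 37 mm ahead of the edge, 14 mm short of the tip, 227 mm from the hinge line; it moves with the cover. Its x points to the hinge, y along it.
- cover_hinge (a point): Middle of the cover's hinge line, 78 mm above the bench at the top of the rack's rear wall; the line is parallel to the rack's y.
- middle_slot (a point): Middle of the floor of the middle slot, on the base plate 10 mm above the bench; axes as the rack's. The rack's slots (front, middle, rear and an empty last one) are 35 mm long in x, 45 mm apart; 10 mm dividers between them (6 mm before the front one) are 44 mm wide in y, narrower than a module, and 18 mm high.
- tipped_module_center (a point): Centre (half-way up) of the tipped camera module: dark square unit with a light front plate, 21 mm thick (its x), 52 mm wide (its y), 52 mm high (its z, foot to top), about 46 g. It leans about 50 degrees from upright over the divider before the middle slot, top towards the rack's front, foot in the middle slot. Upright in its slot the centre is 36 mm above the bench.
- front_module_center (a point): Centre of the neighbour standing upright in the front slot: the same kind of module, same size and axes. Centre 36 mm above the bench.
- rear_module_center (a point): Centre of the neighbour standing upright in the rear slot (the one behind the middle): the same kind of module, same size and axes. Centre 36 mm above the bench.
- screw_cup_center (a point): Bystander: open parts cup, 62 mm across, 31 mm high; centre, half-way up.
- tape_center (a point): Bystander: roll of tape lying flat, 60 mm across, 18 mm high; centre, half-way up.
- case_center (a point): Bystander: small dark lens case, 53 x 65 x 25 mm; centre, half-way up.

How it is judged (in metres and radians):
On the way, in this order (a step that is already met when the one before it is completed fails the run):
1. the cover is fully open (past 1.9 rad) (value of joint cover above 1.9 rad), for 0.3 s.
2. the tipped module stands upright in the middle slot (angle between tipped_module_center's own z axis and vertical below 0.1 rad and angle between the x axis of tipped_module_center and the x axis of module_rack, either way round below 0.15 rad and x of tipped_module_center in the frame of module_rack between -0.0265 and -0.0055 m and y of tipped_module_center in the frame of module_rack between -0.015 and 0.015 m and z of tipped_module_center in the frame of module_rack between 0.031 and 0.041 m and value of joint cover above 1.9 rad), for 0.3 s.
At the end, for the whole second after the job is handed in: Cover open past 1.9 rad; tipped module at rest, upright within 0.1 rad and square within 0.15 rad, its foot on the plate of the middle slot (rack frame: x -27 to -6, y +-15, z 31 to 41 mm); neighbours upright within 0.1 rad and within 14 mm of their start (all of step 2 and linear speed of tipped_module below 0.02 m/s and angle between each of front_module_center, rear_module_center's own z axis and vertical below 0.1 rad and distance of each of front_module_center, rear_module_center from where it was at the start of the episode below 0.014 m); the robot touches nothing.
It fails at once if a neighbouring module is tipped by more than 0.35 rad or moved by more than 30 mm (angle between any of front_module_center, rear_module_center's own z axis and vertical above 0.35 rad or distance of any of front_module_center, rear_module_center from where it was at the start of the episode above 0.03 m).
It fails at once if the cup, the tape roll or the case is moved by more than 20 mm (distance of any of screw_cup_center, tape_center, case_center from where it was at the start of the episode above 0.02 m).
It also fails if it takes over 51 s, if anything falls off the work surface, if the arm or the gripper's body presses on something with over 40 N, if the wrist force passes 120 N, or if a joint passes its speed limit or range.

## Working session

There is one attempt and no reset: what is moved stays moved. The work goes in short steps, Python scripts to look and compute and a tool call to move; the robot and the scene stay as the last step left them, time stands still between calls to the robot, and variables do not carry over. Pictures are saved under pics/ and viewed, at most 10 in all, crops included, and the job is handed in when it is done.

Besides the shell and the picture viewer there is one more tool, called as name(argument=value, ...), one argument or row to a line, values as JSON. send_rows: Moves the arm, as the interface text tells. Its arguments: {"type":"object","properties":{"plan":{"type":"array"},"jaw":{"type":"number"}},"required":["plan"]}

```bash
mkdir -p pics; ls; cat > h.py <<'E'
import numpy as np, cv2
from cell import manip
def ray(cam,u,v):
    c=manip.get_calibration(cam);V=np.array(c["view"]);R=V[:3,:3];o=-R.T@V[:3,3]
    d=R.T@np.array([(u-c["cx"])/c["fx"],-(v-c["cy"])/c["fy"],-1.0]);return o,d
def at_depth(cam,u,v,z): o,d=ray(cam,u,v);return o+d*z
def at_z(cam,u,v,z): o,d=ray(cam,u,v);return o+d*(z-o[2])/d[2]
def proj(cam,p):
    c=manip.get_calibration(cam);V=np.array(c["view"]);q=V[:3,:3]@np.array(p,float)+V[:3,3]
    return np.array([c["cx"]+c["fx"]*q[0]/-q[2],c["cy"]-c["fy"]*q[1]/-q[2]])
def tri(u1,u2):
    a,d=ray("side",*u1);b,e=ray("top",*u2)
    s=np.linalg.lstsq(np.c_[d,-e],b-a,rcond=None)[0];p=a+d*s[0];q=b+e*s[1];return (p+q)/2,np.linalg.norm(p-q)
E
python3 - <<'E'
from h import *
np.set_printoptions(precision=1,suppress=True)
ims=[]
names="module_rack cover_tab cover_hinge middle_slot tipped_module_center front_module_center rear_module_center screw_cup_center tape_center case_center".split()
L={}
for cam in("side","top"):
    im,d=manip.camera(cam);cv2.imwrite(f"pics/{cam}0.png",im[:,:,::-1]);np.save(cam+"d.npy",d)
    print(cam,manip.get_calibration(cam), np.isfinite(d).mean())
    for n in names:
        r=manip.landmark_of(n,cam)
        if r: L[cam,n]=r[0]["location"];print(cam,n,r[0]["score"],np.array(r[0]["location"]))
for n in names:
    if ("side",n) in L and ("top",n) in L: print(n,*tri(L["side",n],L["top",n]))
print(manip.state()["eef_pos"],manip.state()["clock"],manip.state()["eef_rot"])
E
```

```text
pics
side {'fx': 465.27993903519206, 'fy': 465.27993903519206, 'cx': 311.8957455652884, 'cy': 202.25442628635338, 'view': array([[   1. ,   -0.2,   -0. , -449.8],
       [   0.1,    0.4,    0.9, -236.3],
       [  -0.1,   -0.9,    0.4, -777.2],
       [   0. ,    0. ,    0. ,    1. ]])} 1.0
side module_rack 0.82 [310.6 225.2]
side cover_tab 0.92 [313.  217.3]
side cover_hinge 0.67 [302.  177.4]
side middle_slot 0.87 [311.6 224.9]
side tipped_module_center 0.42 [310.3 213.1]
side front_module_center 0.81 [317.  223.4]
side rear_module_center 0.42 [309.9 212.8]
side screw_cup_center 0.65 [275.6 184. ]
side tape_center 0.45 [318.3 182.2]
top {'fx': 472.8218987524396, 'fy': 472.8218987524396, 'cx': 322.8681291949017, 'cy': 200.24450947749887, 'view': array([[    0. ,    -1. ,     0. ,   251. ],
       [    1. ,     0. ,     0.2,  -488.7],
       [   -0.2,    -0. ,     1. , -1082.9],
       [    0. ,     0. ,     0. ,     1. ]])} 1.0
top module_rack 0.86 [304.7 193.6]
top cover_hinge 0.68 [263.6 183.7]
top rear_module_center 0.37 [360.7 189.8]
top screw_cup_center 0.93 [215.4 212.7]
top tape_center 0.65 [216.8 169. ]
top case_center 0.61 [438.8 239.9]
module_rack [507.1 310.7  -3.8] 1.0254050141233955
cover_hinge [506.2 403.5  83.9] 7.02548237587708
rear_module_center [491.6 178.7 101.1] 12.039852402469219
screw_cup_center [446.9 526.   17.8] 4.652430030785858
tape_center [564.6 533.1   7.1] 4.4863313150576385
[197.  619.4 253.4] 1.1 [[-1.   0.3  0. ]
 [ 0.3  1.   0. ]
 [-0.   0.  -1. ]]
```

View pics/side0.png

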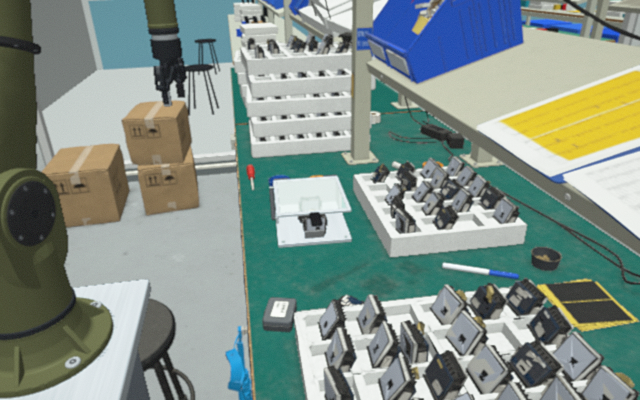

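View pics/top0.png

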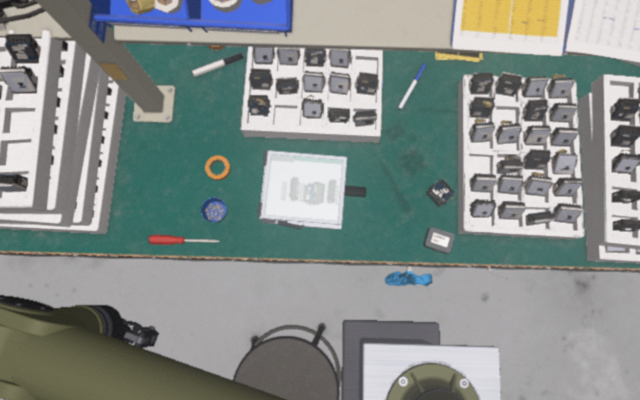

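```bash
python3 - <<'E'
from h import *
a=cv2.imread("pics/top0.png")[140:240,250:380];b=cv2.imread("pics/side0.png")[165:255,262:362]
a=cv2.resize(a,None,fx=6,fy=6,interpolation=cv2.INTER_CUBIC);b=cv2.resize(b,None,fx=6,fy=6,interpolation=cv2.INTER_CUBIC)
cv2.imwrite("pics/topc.png",a);cv2.imwrite("pics/sidec.png",b)
E
```

```text
(no output)
```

View pics/topc.png

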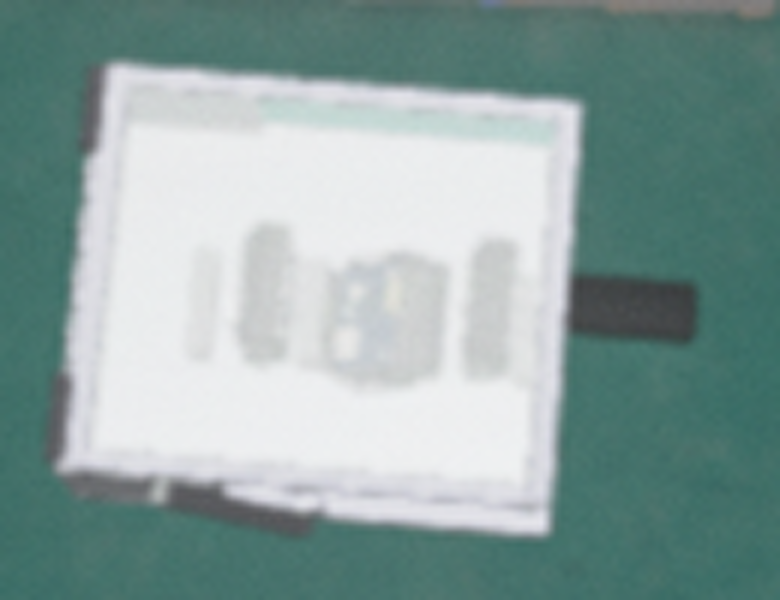

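View pics/sidec.png

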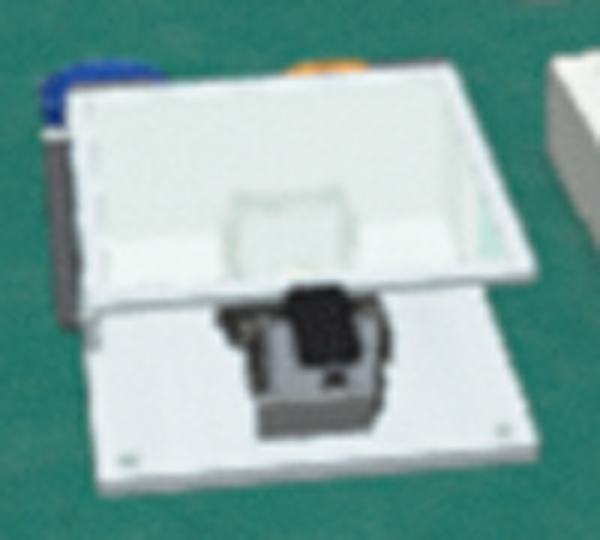

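```bash
python3 - <<'E'
from h import *
from scipy.optimize import least_squares
np.set_printoptions(precision=1,suppress=True)
T=lambda u,v:(250+(u+.5)/6-.5,140+(v+.5)/6-.5)
S=lambda u,v:(262+(u+.5)/6-.5,165+(v+.5)/6-.5)
hx=94
obs=[("top",T(105,63),(hx,-80,80)),("top",T(582,102),(hx-190,-80,80)),("top",T(60,470),(hx,80,80)),
("top",T(696,312),(hx-241,0,83)),
("side",S(85,310),(hx-190,80,76)),("side",S(538,275),(hx-190,-80,76)),("side",S(70,85),(hx,80,80)),("side",S(457,62),(hx,-80,80)),
("side",S(97,490),(-97.5,82,0)),("side",S(538,457),(-97.5,-82,0)),("top",T(548,535),(-97.5,82,10))]
def W(p,q):
    c,s=np.cos(p[2]),np.sin(p[2]);return np.array([p[0]+c*q[0]-s*q[1],p[1]+s*q[0]+c*q[1],q[2]+p[3]])
def f(p): return np.concatenate([proj(c,W(p,q))-np.array(u) for c,u,q in obs])
r=least_squares(f,[507,311,1.6,0],loss="soft_l1");print(r.x,np.degrees(r.x[2]));print(r.fun.reshape(-1,2))
p=r.x
for n,q in dict(tab=(hx-227,0,78),hinge=(hx,0,78),slot=(-16,0,10)).items():print(n,W(p,q),)
for (c,u,q) in obs:
    if c=="top":print(at_z("top",*u,q[2]))
for u in (T(248,310),T(268,225),T(268,365),T(490,240),T(490,378),T(580,310)): print(at_z("top",*u,62))
E
```

```text
[505.9 311.1   1.5   2.9] 86.6198668981714
[[-0.3  0.2]
 [ 0.3  0.5]
 [-0.4 -1.1]
 [ 0.6  0. ]
 [ 1.2 -0.4]
 [-0.6 -0.1]
 [ 0.2  0.4]
 [-1.  -0.1]
 [ 0.3  0.3]
 [ 0.  -0.1]
 [-0.   0.3]]
tab [498.  178.4  80.9]
hinge [511.4 405.   80.9]
slot [504.9 295.2  12.9]
[592.8 400.   80. ]
[582.1 211.2  80. ]
[429.6 409.   80. ]
[497.9 165.6  83. ]
[419.3 218.5  10. ]
[498.4 340.7  62. ]
[533.1 334.2  62. ]
[476.5 331.9  62. ]
[529.5 245.8  62. ]
[473.7 244.5  62. ]
[502.  209.6  62. ]
```

```bash
python3 - <<'E'
from h import *
s=manip.state();R=np.array(s["eef_rot"]);y=np.degrees(np.arctan2(R[1,1],R[0,1]));print(y,np.radians(-3.38-y),s["eef_pos"],s["clock"],s["force"])
E
```

```text
72.36662957525996 -1.3220280833768003 [196.95276045 619.44483015 253.36032648] 1.1 [-0.33886449 -0.51741827  0.59965528]
```

send_rows(
  plan=[
    [[3,-5,0,-0.15],[6.5,-9.5,-1,-0.3],[10,-14.5,-2,-0.45],[13.5,-19.5,-3.5,-0.6],[17,-24.5,-5,-0.75],[20.5,-29.5,-6,-0.9],[24,-34.5,-7,-1.05],[27,-39.5,-8,-1.2],[30.1,-44.1,-9.3,-1.322],[30.1,-44.1,-9.3,-1.322]],
  ],
  jaw=8.5,
)

```text
clock: 2.35
eef_pos: [499.8, 172.9, 159.7]
eef_rot: [[0.068, 0.998, 0.0], [0.998, -0.068, -0.003], [-0.003, 0.0, -1.0]]
force: [-0.4, 0.5, -0.0]
opening: 0.996
grip_force: 0.0
```

send_rows(
  plan=[
    [[0,0,-3,0],[0,0,-6,0],[0,0,-7.9,0],[0,0,-7.9,0],[0,0,-7.9,0]],
  ],
)

```text
clock: 2.98
eef_pos: [498.4, 179.3, 82.3]
eef_rot: [[0.058, 0.998, 0.001], [0.998, -0.058, 0.001], [0.001, 0.001, -1.0]]
force: [-0.2, 0.9, 0.5]
opening: 0.996
grip_force: 0.0
```

```bash
python3 - <<'E'
from h import *
s=manip.state();print(s["eef_pos"],s["clock"],s["force"])
o=[]
for c,(u,v) in dict(side=(313,217),top=(355,191)).items():
    im,d=manip.camera(c);o.append(cv2.resize(im[v-45:v+45,u-60:u+60,::-1],None,fx=5,fy=5,interpolation=cv2.INTER_CUBIC)[:, :400+200])
cv2.imwrite("pics/tab1.png",cv2.resize(np.hstack(o),(800,300)))
E
```

```text
[498.37227579 179.28647519  82.28985928] 2.975 [-0.2201383   0.88244519  0.48370955]
```

View pics/tab1.png

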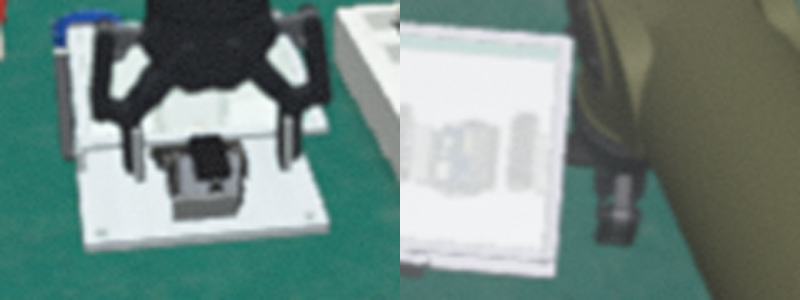

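The side view (left) shows the fingers straddling the black tab evenly (tab at about column 210, fingers at 135 and 290).

send_rows(
  plan=[
    [[0,0,0,0],[0,0,0,0],[0,0,0,0],[0,0,0,0],[0,0,0,0],[0,0,0,0]],
  ],
  jaw=1.5,
)

```text
clock: 3.82
eef_pos: [498.1, 178.5, 81.5]
eef_rot: [[0.059, 0.998, 0.0], [0.998, -0.059, -0.0], [0.0, 0.0, -1.0]]
force: [-0.0, 0.4, 1.0]
opening: 0.27
grip_force: 59.2
```

send_rows(
  plan=[
    [[0.0,0.1,2.3,0],[0.0,0.45,4.5,0],[0.05,1.0,6.7,0],[0.1,1.8,8.8,0],[0.15,2.8,10.9,0],[0.25,3.95,12.8,0],[0.3,5.3,14.6,0],[0.4,6.9,16.3,0],[0.5,8.6,17.8,0],[0.6,10.4,19.1,0]],
  ],
)

```text
clock: 5.08
eef_pos: [503.9, 282.2, 270.9]
eef_rot: [[0.059, 0.998, -0.001], [0.998, -0.059, -0.003], [-0.003, -0.001, -1.0]]
force: [4.4, 1.5, -8.2]
opening: 0.267
grip_force: 62.1
```

send_rows(
  plan=[
    [[0.1,1.95,1.1,0],[0.25,4.05,2.05,0],[0.35,6.2,2.75,0],[0.35,6.2,2.75,0]],
  ],
)

```text
clock: 5.58
eef_pos: [507.5, 345.3, 299.0]
eef_rot: [[0.057, 0.998, 0.0], [0.998, -0.057, -0.001], [-0.001, 0.0, -1.0]]
force: [2.2, 0.7, -3.6]
opening: 0.269
grip_force: 64.6
```

send_rows(
  plan=[
    [[0,0,0,0],[0,0,0,0],[0,0,0,0],[0,0,0,0],[0,-2,1,0],[0,-5,2,0],[0,-9,2,0],[0,-13,2,0],[0,-17,2,0],[0,-17,2,0]],
  ],
  jaw=8.5,
)

```text
clock: 6.82
eef_pos: [508.3, 167.7, 321.6]
eef_rot: [[0.068, 0.998, 0.002], [0.998, -0.068, 0.0], [0.001, 0.002, -1.0]]
force: [0.2, 0.9, -0.4]
opening: 0.995
grip_force: 0.0
```

```bash
python3 - <<'E'
from h import *
s=manip.state();print(s["eef_pos"],s["clock"],s["force"])
o=[]
for c,(u,v) in dict(side=(313,207),top=(325,191)).items():
    im,d=manip.camera(c);cv2.imwrite(f"pics/{c}2.png",im[:,:,::-1]);o.append(cv2.resize(im[v-60:v+60,u-80:u+80,::-1],(800,600),interpolation=cv2.INTER_CUBIC))
    cv2.imwrite(f"pics/{c}2c.png",o[-1])
    for n in ("tipped_module_center","front_module_center","rear_module_center","cover_tab","middle_slot"):
        r=manip.landmark_of(n,c); print(c,n,[(x["score"],np.round(x["location"],1)) for x in r[:2]])
E
```

```text
[508.29917013 167.68552932 321.59830769] 6.825 [ 0.17879141  0.86411302 -0.39212404]
side tipped_module_center [(0.4, array([310.6, 215.5]))]
side front_module_center [(0.82, array([316.2, 221.4]))]
side rear_module_center [(0.71, array([309.7, 203.4]))]
side cover_tab [(0.87, array([297.4,  89. ])), (0.27, array([307.6, 221.8]))]
side middle_slot [(0.7, array([311.2, 225.3]))]
top tipped_module_center [(0.65, array([313.8, 195.5]))]
top front_module_center [(0.59, array([329.5, 192.1]))]
top rear_module_center [(0.51, array([295.1, 185.6]))]
top cover_tab [(0.67, array([191.8, 152.4]))]
top middle_slot [(0.63, array([310.3, 193.8]))]
```

View pics/side2c.png

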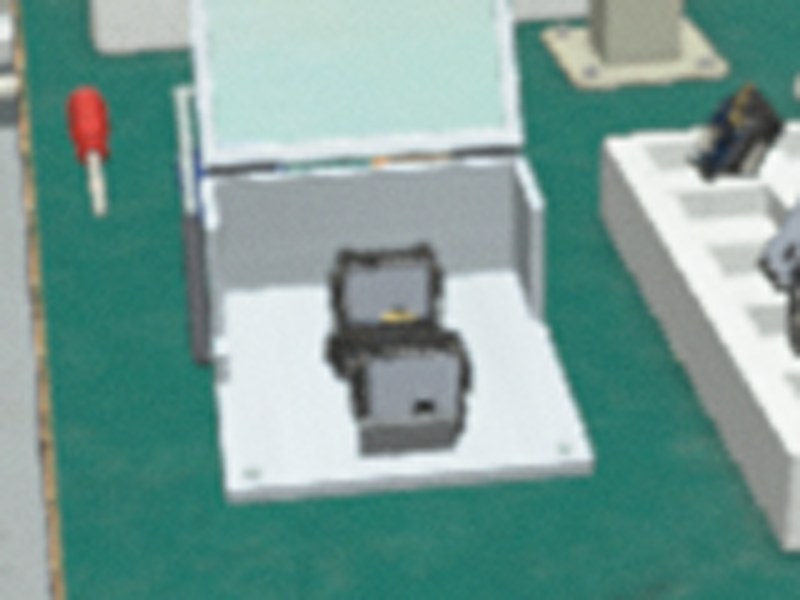

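The cover stands open. The rear (330–440, 250–340) and front (355–470, 340–450) neighbours are upright, and the dark top of the tipped module shows between them at about row 345, a little to the left.

View pics/top2c.png

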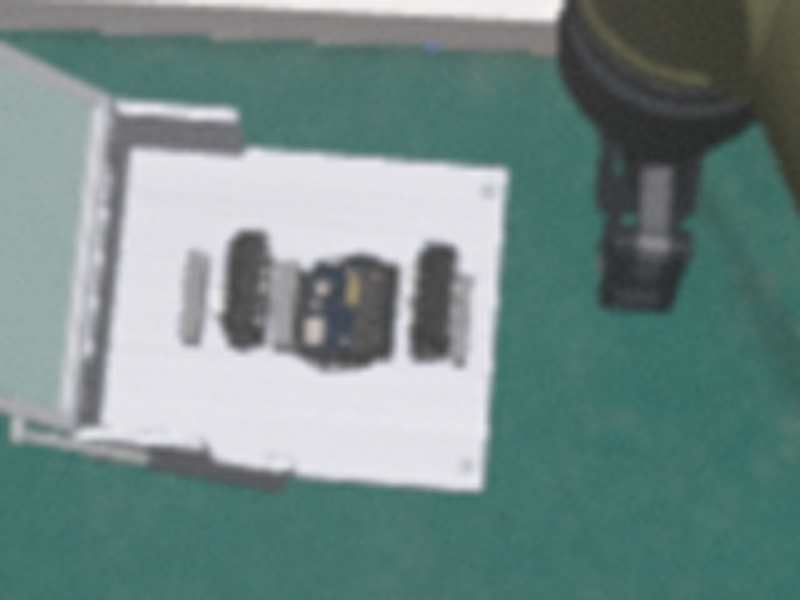

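```bash
python3 - <<'E'
from h import *
np.set_printoptions(precision=1,suppress=True)
p=np.array([505.9,311.1]);t=np.radians(86.62);R=np.array([[np.cos(t),-np.sin(t)],[np.sin(t),np.cos(t)]])
rk=lambda w:np.r_[R.T@(w[:2]-p),w[2]]
for n,a,b in (("tip",(310.6,215.5),(313.8,195.5)),("front",(316.2,221.4),(329.5,192.1)),("rear",(309.7,203.4),(295.1,185.6)),("tab",(297.4,89),(191.8,152.4))):
    w,e=tri(a,b);print(n,w,rk(w),e,"top@36",rk(at_z("top",*b,38)))
x=rk(tri((297.4,89),(191.8,152.4))[0]);print("cover angle",np.pi-np.arctan2(x[2]-80,x[0]-94))
E
```

```text
tip [499.5 286.7  34.7] [-24.8   4.9  34.7] 8.270302951907622 top@36 [-25.    9.8  38. ]
front [507.1 248.8  38.6] [-62.1  -4.9  38.6] 6.185800537841913 top@36 [-62.1  -1.9  38. ]
rear [512.8 332.5  44.7] [21.8 -5.6 44.7] 6.932864244103181 top@36 [ 22.4 -10.7  38. ]
tab [518.9 519.3 279.1] [208.6  -0.7 279.1] 6.98613745638998 top@36 [283.9 -72.   38. ]
cover angle 2.0928773702243504
```

The top view shows the tipped module at columns 295–398, rows 255–368. The front neighbour is at about (435, 301), the rear at (247, 290), and the dividers at (195, 298) and (285, 305). The arm is clear.

```bash
python3 - <<'E'
from h import *
np.set_printoptions(precision=1,suppress=True)
p=np.array([505.9,311.1]);t=np.radians(86.62);R=np.array([[np.cos(t),-np.sin(t)],[np.sin(t),np.cos(t)]])
rk=lambda w:np.r_[R.T@(w[:2]-p),w[2]]
T=lambda u,v:(245+(u+.5)/5-.5,131+(v+.5)/5-.5)
for n,u,v,z in (("front",435,301,62),("rear",247,290,62),("tip",345,312,50),("tiptopedge mid",392,312,45),("tip top edge a",398,265,45),("b",388,360,45),("div3",195,298,28),("div2",287,305,28),("tipU",345,256,50),("tipD",345,367,50),("corner f",508,170,10),("f2",484,490,10)):
    w=at_z("top",*T(u,v),z);print(n,w,rk(w))
E
```

```text
front [502.2 244.3  62. ] [-66.9  -0.2  62. ]
rear [505.  333.7  62. ] [22.5  2.2 62. ]
tip [498.2 287.1  50. ] [-24.4   6.3  50. ]
tiptopedge mid [499.9 264.6  45. ] [-46.7   3.2  45. ]
tip top edge a [523.2 262.4  45. ] [-47.6 -20.2  45. ]
b [476.4 265.9  45. ] [-46.9  26.8  45. ]
div3 [507.9 361.2  28. ] [50.1  1.  28. ]
div2 [505.6 316.1  28. ] [ 5.   0.6 28. ]
tipU [525.8 288.   50. ] [-21.9 -21.2  50. ]
tipD [471.4 286.3  50. ] [-26.8  33.   50. ]
corner f [582.  208.5  10. ] [-97.9 -82.   10. ]
f2 [419.7 217.3  10. ] [-98.7  80.5  10. ]
```

```bash
python3 -c "
from h import *
s=manip.state();print(s['eef_pos'],s['clock'])"
```

```text
[507.42127842 174.76299901 319.69432385] 7.425
```

send_rows(
  plan=[
    [[-0.2,3,-4,0],[-0.4,6,-8,0],[-0.6,9,-12,0],[-0.75,10.05,-15.5,0],[-0.75,10.05,-19,0],[-0.75,10.05,-19,0],[-0.75,10.05,-19,0],[-0.75,10.05,-22.5,0],[-0.75,10.05,-22.5,0]],
  ],
)

```text
clock: 8.55
eef_pos: [499.3, 274.4, 94.6]
eef_rot: [[0.059, 0.998, -0.002], [0.998, -0.059, -0.001], [-0.001, -0.002, -1.0]]
force: [0.4, -0.3, -0.6]
opening: 0.994
grip_force: 0.0
```

send_rows(
  plan=[
    [[0,0,-2,0],[0,0,-4,0],[0,0,-4.85,0],[0,0,-4.85,0],[0,0,-4.85,0]],
  ],
)

```text
clock: 9.18
eef_pos: [500.8, 275.4, 47.7]
eef_rot: [[0.059, 0.998, 0.002], [0.998, -0.059, 0.001], [0.001, 0.002, -1.0]]
force: [-0.2, 0.2, -0.1]
opening: 0.995
grip_force: 0.0
```

```bash
python3 - <<'E'
from h import *
s=manip.state();print(s["eef_pos"],s["clock"],s["force"])
o=[]
for c,(u,v) in dict(side=(313,217),top=(315,191)).items():
    im,d=manip.camera(c);o.append(cv2.resize(im[v-40:v+40,u-50:u+50,::-1],(400,320),interpolation=cv2.INTER_CUBIC))
cv2.imwrite("pics/g1.png",np.hstack(o))
E
```

```text
[500.79506012 275.40932592  47.6907878 ] 9.175 [-0.24816615  0.21586426 -0.07578905]
```

View pics/g1.png

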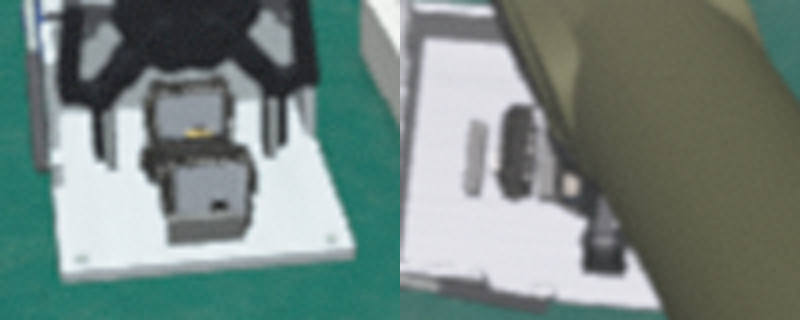

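The fingers (left view, columns 105 and 275) straddle the tipped module, and nothing is in contact. I'm closing now.

send_rows(
  plan=[
    [[0,0,0,0],[0,0,0,0],[0,0,0,0],[0,0,0,0],[0,0,0,0]],
  ],
  jaw=5.15,
)

```text
clock: 9.9
eef_pos: [500.1, 275.1, 46.6]
eef_rot: [[0.059, 0.998, 0.0], [0.998, -0.059, 0.0], [0.0, 0.0, -1.0]]
force: [0.4, -0.6, 4.3]
opening: 0.617
grip_force: 39.0
```

send_rows(
  plan=[
    [[0,0,0,0],[0,0,0,0],[0.0,0.2,0.15,0],[0.0,0.4,0.3,0],[0.0,0.4,0.3,0]],
  ],
  jaw=5.23,
)

```text
clock: 10.52
eef_pos: [499.6, 275.5, 47.8]
eef_rot: [[0.061, 0.998, -0.002], [0.998, -0.061, -0.005], [-0.005, -0.002, -1.0]]
force: [1.1, -6.1, -2.5]
opening: 0.616
grip_force: 26.9
```

send_rows(
  plan=[
    [[0,0,0,0],[0,0,0,0],[0.0,0.2,0.1,0],[0.0,0.4,0.2,0],[0.0,0.4,0.2,0]],
  ],
  jaw=5.3,
)

```text
clock: 11.15
eef_pos: [500.0, 283.6, 51.6]
eef_rot: [[0.058, 0.998, 0.0], [0.998, -0.058, 0.0], [0.0, 0.0, -1.0]]
force: [0.3, 0.2, -0.2]
opening: 0.618
grip_force: 0.0
```

```bash
python3 -c "
from h import *
s=manip.state();print(s['eef_pos'],s['clock'],s['force'],s['torque'],s['grip_force'],s['opening'])"
```

```text
[499.96318687 283.57773144  51.59413325] 11.15 [ 0.27905213  0.22219685 -0.17488267] [-0.07828761 -0.00586761 -0.00228569] 0.0 0.6177596664727693
```

send_rows(
  plan=[
    [[0,0,0,0],[0,-0.4,-0.25,0],[0,-0.8,-0.5,0],[0,-0.8,-0.5,0],[0,-0.8,-0.5,0]],
  ],
  jaw=6,
)

```text
clock: 11.78
eef_pos: [500.0, 274.9, 46.3]
eef_rot: [[0.059, 0.998, 0.0], [0.998, -0.059, 0.0], [0.0, 0.0, -1.0]]
force: [0.1, -0.1, 0.6]
opening: 0.703
grip_force: 0.0
```

send_rows(
  plan=[
    [[0,0,0,0],[0,0,0,0],[0,0,0,0],[0,0,0,0]],
  ],
  jaw=5.26,
)

```text
clock: 12.28
eef_pos: [499.9, 275.1, 46.4]
eef_rot: [[0.059, 0.998, -0.0], [0.998, -0.059, 0.0], [0.0, -0.0, -1.0]]
force: [-1.5, -0.5, 2.2]
opening: 0.622
grip_force: 6.5
```

send_rows(
  plan=[
    [[0,0.2,0.15,0],[0,0.4,0.32,0],[0,0.6,0.45,0],[0,0.8,0.55,0],[0,0.8,0.55,0]],
  ],
)

```text
clock: 12.9
eef_pos: [500.1, 282.1, 52.0]
eef_rot: [[0.059, 0.998, -0.0], [0.998, -0.059, -0.001], [-0.001, -0.0, -1.0]]
force: [-1.4, -5.1, 2.8]
opening: 0.615
grip_force: 6.5
```

```bash
python3 - <<'E'
from h import *
s=manip.state();print(s["eef_pos"],s["clock"],s["force"],s["grip_force"])
im,d=manip.camera("side");u,v=313,212
cv2.imwrite("pics/g2.png",cv2.resize(im[v-32:v+32,u-40:u+40,::-1],(800,600),interpolation=cv2.INTER_CUBIC)) 
E
```

```text
[500.10068764 282.05077303  52.04453135] 12.9 [-1.41287177 -5.0592607   2.84402007] 6.52400828897953
```

View pics/g2.png

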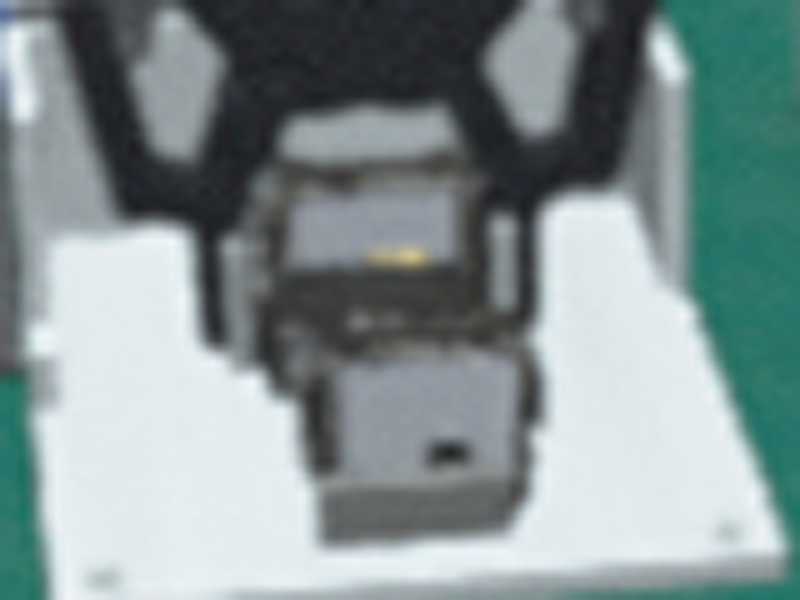

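The module is still held between the pads (columns 250 and 500), with its top edge at about row 330. I'm continuing along the arc.

send_rows(
  plan=[
    [[0,0.2,0.1,0],[0,0.4,0.15,0],[0,0.6,0.15,0],[0.05,0.8,0.15,0],[0.05,1.0,0.15,0],[0.05,1.0,0.15,0]],
  ],
)

```text
clock: 13.7
eef_pos: [500.9, 292.0, 53.8]
eef_rot: [[0.06, 0.998, 0.0], [0.998, -0.06, -0.001], [-0.001, 0.0, -1.0]]
force: [-0.8, -5.1, 2.7]
opening: 0.615
grip_force: 6.7
```

```bash
python3 - <<'E'
from h import *
s=manip.state();print(s["eef_pos"],s["clock"],s["force"],s["torque"],s["grip_force"])
im,d=manip.camera("side");u,v=313,212
cv2.imwrite("pics/g3.png",cv2.resize(im[v-32:v+32,u-40:u+40,::-1],(800,600),interpolation=cv2.INTER_CUBIC)) 
E
```

```text
[500.89189001 292.02327019  53.80312279] 13.7 [-0.82145713 -5.10587029  2.71980191] [-1.10601378  0.26558289 -0.05322096] 6.684050559997559
```

View pics/g3.png

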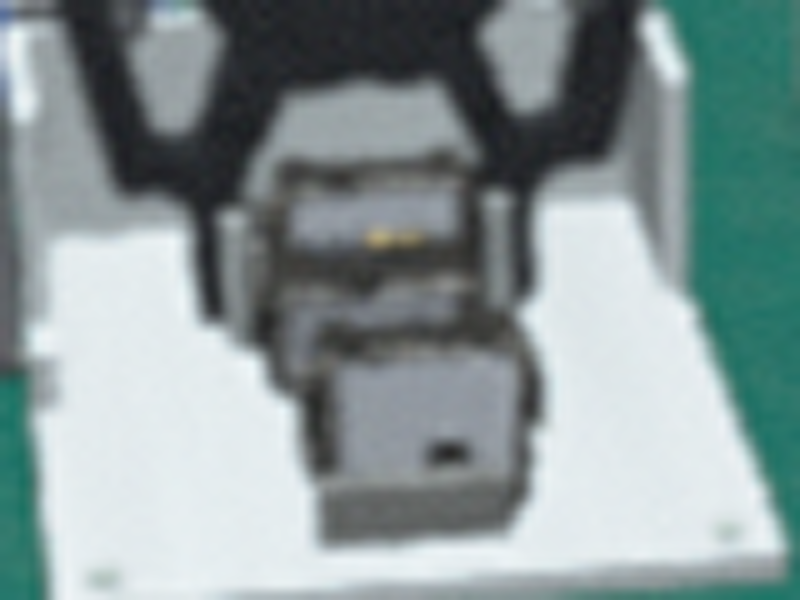

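The module has rotated: its light front plate now shows behind the front neighbour (rows 290–370), so the lean is about 15°.

send_rows(
  plan=[
    [[0,0.2,0,0],[0,0.4,0,0],[0.05,0.6,-0.05,0],[0.05,0.8,-0.1,0],[0.05,1.0,-0.15,0],[0.05,1.2,-0.2,0],[0.05,1.2,-0.2,0]],
  ],
)

```text
clock: 14.62
eef_pos: [501.1, 305.6, 51.3]
eef_rot: [[0.059, 0.998, 0.001], [0.998, -0.059, 0.001], [0.001, 0.001, -1.0]]
force: [1.5, -2.8, 1.2]
opening: 0.62
grip_force: 6.3
```

```bash
python3 - <<'E'
from h import *
s=manip.state();print(s["eef_pos"],s["clock"],s["force"],s["torque"],s["grip_force"])
im,d=manip.camera("side");u,v=313,212
cv2.imwrite("pics/g4.png",cv2.resize(im[v-32:v+32,u-40:u+40,::-1],(800,600),interpolation=cv2.INTER_CUBIC)) 
E
```

```text
[501.10631965 305.64071881  51.31191218] 14.625 [ 1.50367177 -2.76386177  1.19053639] [-0.56342517 -0.24837358  0.01748905] 6.312836855649948
```

send_rows(
  plan=[
    [[0,0,0,0],[0,0,0,0],[0,0,0,0],[0,0,0,0],[0,0,3,0],[0,0,8,0],[0,-6,12,0],[0,-12,14,0],[0,-17,16,0],[0,-17,16,0]],
  ],
  jaw=8,
)

```text
clock: 15.92
eef_pos: [502.7, 129.6, 213.9]
eef_rot: [[0.068, 0.998, 0.004], [0.998, -0.068, 0.001], [0.002, 0.004, -1.0]]
force: [0.3, 1.0, 0.1]
opening: 0.934
grip_force: 0.0
```

```bash
cat > m.py <<'E'
from h import *
np.set_printoptions(precision=1,suppress=True)
p=np.array([505.9,311.1]);t=np.radians(86.62);R=np.array([[np.cos(t),-np.sin(t)],[np.sin(t),np.cos(t)]])
def cloud(cam):
    c=manip.get_calibration(cam);im,d=manip.camera(cam);V=np.array(c["view"])
    v,u=np.mgrid[:400,:640];q=np.stack([(u-c["cx"])/c["fx"]*d,-(v-c["cy"])/c["fy"]*d,-d],-1)-V[:3,3]
    w=q@V[:3,:3];r=w.copy();r[...,:2]=(w[...,:2]-p)@R;return im,r[d>0]
print(manip.state()["clock"],manip.state()["eef_pos"])
im,r=cloud("top");cv2.imwrite("pics/t5.png",im[:,:,::-1])
b=(abs(r[:,1])<45)&(r[:,0]>-95)&(r[:,0]<85);s=r[b]
print("plate z",np.median(s[s[:,2]<20][:,2]))
top=s[(s[:,2]>45)&(s[:,2]<80)]
for lo,hi in ((-95,-42),(-42,3),(3,50)):
    k=top[(top[:,0]>lo)&(top[:,0]<hi)]
    if len(k):
        A=np.c_[k[:,:2],np.ones(len(k))];h=k[k[:,2]>np.percentile(k[:,2],50)-6]
        rect=cv2.minAreaRect(h[:,:2].astype(np.float32))
        print(len(k),"mean",h.mean(0),"pct",np.percentile(h,[3,97],axis=0).ravel(),rect, "slope",np.linalg.lstsq(np.c_[h[:,:2],np.ones(len(h))],h[:,2],rcond=None)[0][:2])
for n in ("tipped_module_center","front_module_center","rear_module_center"):
    l=[manip.landmark_of(n,"top")]
    for x in l[0][:1]: print(n,x["score"],R.T@(at_z("top",*x["location"],36)[:2]-p))
E
python3 m.py
```

```text
15.925 [502.7 129.6 213.9]
plate z 9.358743832753053
181 mean [-67.   -3.7  58.3] pct [-74.7 -26.   51.9 -58.8  18.5  63.4] ((-65.25850677490234, -4.244035720825195), (19.0834903717041, 47.00214385986328), 4.836386203765869) slope [-0.2 -0. ]
186 mean [-10.7   5.9  58.5] pct [-18.7 -16.4  51.9  -0.1  28.   63.4] ((-8.409152030944824, 5.213842391967773), (20.988853454589844, 46.737083435058594), 0.12679877877235413) slope [-0.2 -0. ]
189 mean [23.3 -2.1 57.7] pct [ 15.4 -23.5  51.   33.7  20.5  63.2] ((24.717525482177734, -1.3722419738769531), (20.11246681213379, 49.00414276123047), 0.8000645041465759) slope [-0.2  0. ]
front_module_center 0.69 [-64.7  -3.3]
rear_module_center 0.64 [17.8 -4.6]
```

```bash
python3 -c "
from h import *
s=manip.state();print(s['eef_pos'],s['clock'])"
```

```text
[500.42064483 136.47999851 210.77460522] 16.125
```

send_rows(
  plan=[
    [[0,5,-1,0],[0,10,-3,0],[0,14,-6,0],[0,16.55,-9,0],[0,16.55,-10,0],[0,16.55,-10,0],[0,16.55,-12.5,0],[0,16.55,-15,0],[0,16.55,-16.6,0],[0,16.55,-16.6,0]],
  ],
)

```text
clock: 17.38
eef_pos: [500.8, 299.5, 45.0]
eef_rot: [[0.06, 0.998, -0.001], [0.998, -0.06, -0.001], [-0.001, -0.001, -1.0]]
force: [0.4, -0.6, 0.4]
opening: 0.932
grip_force: 0.0
```

send_rows(
  plan=[
    [[0,0,0,0],[0,0,0,0],[0,0,0,0],[0,0,0,0],[0,0,0,0],[0,0,0,0]],
  ],
  jaw=5.25,
)

```text
clock: 18.12
eef_pos: [501.7, 300.9, 46.6]
eef_rot: [[0.059, 0.998, 0.002], [0.998, -0.059, 0.001], [0.001, 0.002, -1.0]]
force: [-0.4, -0.9, 5.6]
opening: 0.616
grip_force: 10.7
```

send_rows(
  plan=[
    [[0.1,-0.15,0.1,0],[0.2,-0.3,0.1,0],[0.3,-0.5,0.1,0],[0.4,-0.7,0.1,0],[0.4,-0.7,0.0,0],[0.4,-0.7,0.0,0]],
  ],
)

```text
clock: 18.88
eef_pos: [505.1, 293.9, 46.6]
eef_rot: [[0.059, 0.998, -0.0], [0.998, -0.059, 0.001], [0.001, -0.0, -1.0]]
force: [-3.9, -0.3, 11.0]
opening: 0.621
grip_force: 11.6
```

send_rows(
  plan=[
    [[0,0,0,0],[0,0,0,0],[0,0,0,0],[0,0,0,0],[0,0,3,0],[0,0,8,0],[0,-6,12,0],[0,-12,14,0],[0,-17,16,0],[0,-17,16,0]],
  ],
  jaw=8,
)

```text
clock: 20.12
eef_pos: [506.7, 117.9, 207.7]
eef_rot: [[0.068, 0.998, 0.004], [0.998, -0.068, 0.001], [0.001, 0.004, -1.0]]
force: [-0.3, 0.9, 0.5]
opening: 0.936
grip_force: 0.0
```

```bash
python3 m.py
```

```text
20.125 [506.7 117.9 207.7]
plate z 9.416987182902718
185 mean [-67.1  -3.7  58.5] pct [-74.9 -26.9  52.5 -58.2  18.8  63.8] ((-64.06671142578125, -3.9595260620117188), (21.49989128112793, 49.302154541015625), 4.591124057769775) slope [-0.2  0. ]
189 mean [-17.4  -0.8  58.4] pct [-25.4 -22.6  52.   -8.7  21.9  64. ] ((-15.206609725952148, -1.3581581115722656), (21.20602798461914, 50.31497573852539), 0.03505528345704079) slope [-0.2  0. ]
188 mean [23.2 -1.6 57.9] pct [ 15.3 -23.7  51.1  32.   20.6  64.4] ((25.964733123779297, -2.651845932006836), (52.23478317260742, 21.889230728149414), 89.75956726074219) slope [-0.2 -0. ]
tipped_module_center 0.74 [-12.6   2.5]
front_module_center 0.48 [-57.9  -0.4]
rear_module_center 0.53 [15.7 -7.5]
```

```bash
python3 -c "
from cell import manip
print(manip.job_done())"
```

```text
the job is handed in; nothing more can be done
None
```

The job is handed in: the cover is fully open (about 2.09 rad, measured before the module was moved and not touched since). By the last depth measurement the tipped module stands upright and square, about 1 mm from the middle of its slot. Its neighbours had not moved between the last two depth measurements, and the arm never went near the cup, tape or case. The system accepted the hand-in without returning a verdict.

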